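Find the high spot of an off-centre drive disc with a dial indicator and record it

ROBOT

A 6-joint arm with a two-finger parallel gripper is mounted at the origin on a cart in front of the work surface, level with it; the furniture and walls round the work are solid. World frame = base frame: x ahead of the robot, y to its left, z up, the work surface at z = 0. Lengths are in mm, angles in rad, forces in N, time in s.
With the tool pointing down it reaches from about 350 to 775 mm from the base axis. Payload 7.3 kg.
Tool frame: the origin (TCP) lies midway between the tips of the shut fingers; the grasp point (between the pads) lies 19 mm behind it; z points along the fingers, y is the line along which they close (so a half turn about z gives the same grasp; the last joint's range is limited). The gripper opens to 92 mm and grips with 3 to 60 N. Pads are 19 mm wide; open, the fingers measure 130 mm over their backs; the gripper's body (75 mm by 190 mm) begins 47 mm behind the grasp point.
Start: joints at [-0.146, 0.342, 1.524, -0, 1.275, -0.146], TCP at [525.019, 0.019, 226.741] pointing down, gripper open.
Joint ranges: [-2.53, 2.53], [-0.77, 2.02], [0.04, 2.7], [-1, 4.14], [0.28, 2.66], [-3.11, 3.11]. Speed limits (rad/s): [2.57, 2.57, 3.14, 3.14, 3.14, 3.14].

INTERFACE

Orientations are given as [roll, pitch, yaw] about the fixed x, y, z axes, in that order (R = Rz(yaw) Ry(pitch) Rx(roll)).
In Python, from plant import bot gives the robot as it stands.
- The arm moves only by the tool jog_arm, never from a script. Its arguments are lists of equal length, an entry for each row: "dp": the shift along the tool's x, y, z in m, a list of three; "twist": the turn about the tool's z in degrees. A call has 1 to 10 rows; each row shifts and turns the commanded pose from where the row before left it, along the tool's axes as they then stand; what a row does not reach is not made up. A row lasts 1/8 s, in which the tool goes at most 62.5 mm and 10.7 degrees, less where a joint would pass 70% of its speed; a pose out of reach is approached as far as the arm can. A call is refused whole if a number of a shift passes 0.0625 or a number of a turn 10.7, either way. A call with a gripper value outside its range is refused whole. "jaw" is the finger opening in m, from 0 to 0.0918, set as the call begins (left out, the last holds). The fingers move at their own pace and stop on an object; the grip force is fixed at half the most. Time passes only in rows, so rows that do not move let the fingers close. It gives the time, the measured TCP pose, the force, the opening and the grip force at its end, in the units of the state.
- bot.get_obs(): the state, without advancing time (a new reading comes with each control period).
- bot.capture(name): name is "scene" or "side" or "wrist"; returns the picture (480x640x3 uint8, blue, green, red); there is no depth.
- bot.camera_params(name): a dict with "fx", "fy", "cx", "cy" (pixels), "R" (3x3) and "t" (3): a world point X has camera coordinates R X + t. Camera axes: x right, y down, z forward; pixel columns grow to the right and rows downward; lengths in mm; the calibration is good to about 2 mm. A picture is of the moment at which its call begins: read the wrist's pose just before it. camera_params takes no time and is no camera call; for the wrist camera it gives the pose at the moment of the call.
- bot.close_job(): hands the job in; it is judged then, once.
Trained networks look in the newest picture that a camera, given by its name, has taken for a name from the list of things; names that differ only in an ending like _2 or _b are one class to them, and where a whole thing is asked for, a point or a joint stands for the part that bears it (a point fixed in the world has none). Each returns a list of dicts, best first, with "confidence" (0 to 1); they miss things now and then, are a little off and sometimes report something else, mostly with a low value. They report only what shows in the picture. A call takes as long as a camera call.
- bot.find_in(camera, label): "bbox" ([centre column, centre row, width, height] in pixels, round what is visible of it).
- bot.masks_of(camera, label): "pixels" (480x640 bool, what is visible of it) and "bbox" ([centre column, centre row, width, height] in pixels, round what is visible of it).
The state is a dict: "time": time; "joint_positions": joint angles; "dq": joint speeds; "tau": joint torques, N m; "tool_pos": TCP position; "tcp_rot": TCP orientation; "contact_force": force on the tool from outside, world axes, zero at the start; "moment": the same for the moment, N m; "grip_width": finger opening in mm; "finger_force": force on a finger pad.
Only numpy, scipy, OpenCV 4.12 (cv2) and the standard library are available. Lean on these libraries where they do the work, as an engineer would, in place of code of your own. Each camera call takes 0.05 s, during which the arm holds its last target. There are 200 camera calls.

TASK

Clear the loose spares on the bench (star knob, elbow, tee and small weight, as many as there are) into the blue tray, then press the blue key to zero the gauge while the indicator is still drawn back. Push the indicator slide fully forward so that its plunger bears on the brass disc, turn the disc by its crank to find the high spot, where the dial reads most, and with the high spot at the plunger press the yellow key and then the green one. Press only one key at a time, never yellow or green before the slide is fully forward nor blue after; leave the indicator forward on the high spot, the spares in the tray, and the other things on the bench where they are.

Things in the scene. Friction and masses are not known exactly. Their poses are not given: they have to be found in the camera images.
- spare_knob_0: Loose spare: black five-lobed star knob, 32 x 31 mm and 14 mm high, with a beige insert of 12 mm diameter standing up to 20 mm in its middle. Origin under the centre, z up. To go in the tray. May be absent.
- elbow_fitting: Loose spare: beige elbow fitting with one blue end, 32 x 34 x 18 mm overall: a block (x -16 to 2, y -1 to 17 mm, 18 mm high) with two stubs of 14 mm diameter lying 9 mm up, one along -y (x = -7, to y = -17), one along +x (y = 8, to x = 16). Origin on the underside, z up. To go in the tray. May be absent.
- tee_fitting: Loose spare: grey metal tee fitting, 29 x 34 x 16 mm: a block (x -14 to 2, y -17 to 17 mm, 16 mm high) with a dark stub of 12 mm diameter along +x (to x = 14) lying 8 mm up. Origin on the underside, z up. To go in the tray. May be absent.
- weight_1: Loose spare: small beige calibration weight, round, 24 mm diameter, 26 mm high. Origin under its centre, z up. To go in the tray. May be absent.
- tray: Blue open parts tray, fixed, 100 mm (its x) x 120 mm (its y), 26 mm high, walls 4 mm, floor about 4 mm thick. Origin under its centre, z up.
- gauge: Grey plate of the disc gauge, fixed, 240 mm (its x) x 100 mm (its y) x 12 mm. Origin under its centre; its x points from the indicator to the disc (roughly to the robot's right). The disc's upright axis stands at x = +62 mm, y = 0; the indicator slides along its x, at y = 0. The brass disc (40 mm radius, 26 to 40 mm above the bench) is mounted 6 mm off centre on its axis, in a direction relative to the crank that differs every time.
- cam_disc (a joint): Turn of the disc and its crank, rad, counter-clockwise from above positive; at 0 the crank grip lies on the gauge's +x side of the axis, at pi it lies towards the indicator. Free to turn more than a full turn either way; stays where it is left (friction about 0.04 N m).
- crank_pin (a point): Centre of the top of the black upright crank grip on the disc: 14 mm diameter, from 51 to 92 mm above the bench, spinning freely on its own pin, so that a gripper holding it can go round without turning, 30 mm from the disc's axis. Nothing near it is higher than 53 mm except the orange tab.
- slide (a joint): Position of the indicator slide, m: about 0 = drawn back, plunger clear of the disc by 8 mm or more; 0.025 = fully forward against its stop, where the plunger is pressed by the disc at every angle. Moves along the gauge's +x; friction about 4 N holds it where it is left.
- slide_tab (a point): Centre of the top of the orange upright tab by which the slide is moved: 20 mm long (gauge x), 12 mm wide (gauge y), 88 mm above the bench; the dial (28 mm radius, top 53 mm high) stands in front of it, its centre 46 mm away in gauge +x; its face is white with a red needle.
- needle (a joint): Angle of the red dial needle, rad, clockwise from above; 0 with the plunger free (needle along gauge +x), 0.3 rad for each mm that the plunger is pressed in. With the slide fully forward it runs from about 0.9 (low spot) to about 4.5 (high spot) once in each turn of the disc.
- plunger (a joint): How far the sprung plunger is pressed in, m: 0 = free; with the slide fully forward about 0.003 at the disc's low spot and 0.015 at its high spot (in that case the off-centre direction of the disc points from the axis to the indicator). Spring about 0.07 N per mm.
- sample_cup_0: Bystander: white sample cup with a red lid, 60 mm wide, 54 mm high, origin under its centre. Leave alone.
- bottle_oil: Bystander: small amber bottle (the one standing nearer the keypad, tray and gauge), 52 mm wide, 109 mm high, origin under its centre. Leave alone.
- notepad: Bystander: note pad, 68 x 100 x 12 mm, origin under its centre. Leave alone.
- tweezers: Bystander: metal tweezers lying flat, 18 x 130 x 9 mm, origin under the centre. Leave alone.
- key_blue (a joint): Travel of the blue key, m: 0 up, 0.005 fully pressed (takes 4 N; springs back).
- key_blue_top (a point): Centre of the top of the blue key, 22 mm diameter, about 40 mm above the bench; it goes straight down. The three keys stand in a row, 39 mm apart, in any order, on a white keypad box (66 x 120 mm, 22 mm high), fixed. Behind keypad and gauge the filling machine's jug shelf overhangs the bench, its underside 250 mm up and its nearest corner 0.60 m ahead of the robot: swing between keypad and gauge along the front.
- key_yellow (a joint): Travel of the yellow key, m: 0 up, 0.005 fully pressed (takes 4 N; springs back).
- key_yellow_top (a point): Centre of the top of the yellow key, 22 mm diameter, about 40 mm above the bench; it goes straight down. The three keys stand in a row, 39 mm apart, in any order, on a white keypad box (66 x 120 mm, 22 mm high), fixed. Behind keypad and gauge the filling machine's jug shelf overhangs the bench, its underside 250 mm up and its nearest corner 0.60 m ahead of the robot: swing between keypad and gauge along the front.
- key_green (a joint): Travel of the green key, m: 0 up, 0.005 fully pressed (takes 4 N; springs back).
- key_green_top (a point): Centre of the top of the green key, 22 mm diameter, about 40 mm above the bench; it goes straight down. The three keys stand in a row, 39 mm apart, in any order, on a white keypad box (66 x 120 mm, 22 mm high), fixed. Behind keypad and gauge the filling machine's jug shelf overhangs the bench, its underside 250 mm up and its nearest corner 0.60 m ahead of the robot: swing between keypad and gauge along the front.

How it is judged (in metres and radians):
On the way, in this order (a step that is already met when the one before it is completed fails the run):
1. every loose spare lies in the tray, released (x of spare_knob_0 in the frame of tray between -0.047 and 0.047 m and y of spare_knob_0 in the frame of tray between -0.057 and 0.057 m and z of each of spare_knob_0, elbow_fitting, tee_fitting, weight_1 in the frame of tray below 0.03 m and contact force between each of spare_knob_0, elbow_fitting, tee_fitting, weight_1 and the fingers below 0.1 N and x of elbow_fitting in the frame of tray between -0.047 and 0.047 m and y of elbow_fitting in the frame of tray between -0.057 and 0.057 m and x of tee_fitting in the frame of tray between -0.047 and 0.047 m and y of tee_fitting in the frame of tray between -0.057 and 0.057 m and x of weight_1 in the frame of tray between -0.047 and 0.047 m and y of weight_1 in the frame of tray between -0.057 and 0.057 m), for 0.3 s.
2. blue key pressed with the indicator drawn back (value of joint key_blue above 0.0035 m and value of joint slide below 0.005 m), for 0.05 s.
3. indicator slide fully forward, plunger pressed on the disc (value of joint slide above 0.0235 m and value of joint plunger above 0.001 m), for 0.2 s.
4. yellow key pressed with the high spot of the disc at the plunger (value of joint key_yellow above 0.0035 m and value of joint slide above 0.0235 m and value of joint plunger above 0.0143 m), for 0.05 s.
5. then green key pressed, high spot still at the plunger (value of joint key_green above 0.0035 m and value of joint slide above 0.0235 m and value of joint plunger above 0.0143 m), for 0.05 s.
At the end, for the whole second after the job is handed in: All spares present lie released and still in the tray; the slide is fully forward (over 23.5 mm), the plunger is pressed in more than 14.3 mm (within about 0.7 mm of the disc's highest), the disc is still and all keys are up (all of step 1 and linear speed of each of spare_knob_0, elbow_fitting, tee_fitting, weight_1 below 0.02 m/s and value of joint slide above 0.0235 m and value of joint plunger above 0.0143 m and velocity of joint cam_disc between -0.05 and 0.05 rad/s and value of joint each of key_blue, key_yellow, key_green below 0.0015 m); the robot touches nothing.
It fails at once if the blue key is pressed while the indicator is forward (value of joint key_blue above 0.003 m and value of joint slide above 0.006 m).
It fails at once if the yellow or green key is pressed while the indicator is not fully forward (value of joint any of key_yellow, key_green above 0.003 m and value of joint slide below 0.0225 m).
It fails at once if two keys are pressed at once (value of joint each of key_blue, key_yellow above 0.0025 m or value of joint each of key_yellow, key_green above 0.0025 m or value of joint each of key_blue, key_green above 0.0025 m).
It fails at once if a bystander is moved by more than 3 cm (distance of any of sample_cup_0, bottle_oil, notepad, tweezers from where it was at the start of the episode above 0.03 m).
Of spare_knob_0, elbow_fitting, tee_fitting, weight_1 only 2 to 4 are there at a start; the rules pass over those that are not, and their reading is None.
At some moment in a run one of spare_knob_0, elbow_fitting, tee_fitting, weight_1 may be knocked a few centimetres aside while the robot is not near it.
Once in a run the grip may slacken for a moment while it holds something.
It also fails if it takes over 210 s, if anything falls off the work surface, if the arm or the gripper's body presses on something with over 40 N, if the wrist force passes 120 N, or if a joint passes its speed limit or range.

## Working session

There is one attempt and no reset: what is moved stays moved. The work goes in short steps, Python scripts to look and compute and a tool call to move; the robot and the scene stay as the last step left them, time stands still between calls to the robot, and variables do not carry over. Pictures are saved under pics/ and viewed, at most 14 in all, crops included, and the job is handed in when it is done.

Besides the shell and the picture viewer there is one more tool, called after ">>>" by a JSON object that holds its "api" and its "payload". jog_arm: Moves the arm, as the interface text tells. Its arguments: {"type":"object","properties":{"dp":{"type":"array"},"twist":{"type":"array"},"jaw":{"type":"number"}},"required":["dp","twist"]}

```bash
ls; mkdir -p pics
cat > h.py <<'E'
import numpy as np, cv2
from plant import bot
def ray(cam,px,P=None):
    P=P or bot.camera_params(cam)
    R=np.array(P["R"]);t=np.array(P["t"]).ravel()
    d=R.T@np.array([(px[0]-P["cx"])/P["fx"],(px[1]-P["cy"])/P["fy"],1.])
    return -R.T@t,d
def onz(cam,px,z,P=None):
    c,d=ray(cam,px,P); return c+d*(z-c[2])/d[2]
def tri(a,b):
    (c1,d1),(c2,d2)=a,b
    s=np.linalg.lstsq(np.array([d1,-d2]).T,c2-c1,rcond=None)[0]
    p,q=c1+s[0]*d1,c2+s[1]*d2
    return (p+q)/2,np.linalg.norm(p-q)
def proj(cam,X,P=None):
    P=P or bot.camera_params(cam)
    v=np.array(P["R"])@np.array(X)+np.array(P["t"]).ravel()
    return np.array([P["fx"]*v[0]/v[2]+P["cx"],P["fy"]*v[1]/v[2]+P["cy"]])
E
python3 - <<'E'
from h import *
print(bot.get_obs())
for c in("scene","side","wrist"):
    cv2.imwrite(f"pics/{c}0.png",bot.capture(c)); P=bot.camera_params(c); print(c,P)
np.set_printoptions(precision=1,suppress=True)
for c in("scene","side","wrist"):
  for l in ["spare_knob_0","elbow_fitting","tee_fitting","weight_1","tray","key_blue","key_yellow","key_green","slide_tab","crank_pin"]:
    try:
        r=bot.find_in(c,l); print(c,l,[(round(d["confidence"],2),np.array(d["bbox"]).round(1).tolist()) for d in r[:2]])
    except Exception as e: print(c,l,e)
E
```

```text
pics
{'time': 0.0, 'joint_positions': array([-1.45994883e-01,  3.42718768e-01,  1.52503104e+00, -2.52944937e-05,
        1.27538929e+00, -1.46029933e-01]), 'dq': array([ 2.07344628e-03,  5.18718341e-04, -2.08268358e-04, -1.21288064e-03,
       -5.29940800e-05, -9.37738178e-04]), 'tau': array([ 7.61924657e-04, -4.31245601e+01, -2.44219762e+01,  7.17750052e-02,
        5.59406646e-02, -1.04314388e-04]), 'tool_pos': array([5.24587677e+02, 7.77936220e-02, 2.26042122e+02]), 'tcp_rot': array([-3.14005915e+00, -2.01094837e-04,  1.57083861e+00]), 'contact_force': array([ 0.33937774, -0.69720881, -0.43208756]), 'moment': array([0.06385705, 0.01685429, 0.00355576]), 'finger_force': 0.0, 'grip_width': 91.62851661905317}
scene {'fx': 617.0906371343499, 'fy': 617.0906371343499, 'cx': 313.7646607305206, 'cy': 235.89625183323682, 'R': array([[ 0.45181618, -0.89209219, -0.00580239],
       [-0.66196252, -0.33088845, -0.67254625],
       [ 0.59805331,  0.30770824, -0.74003235]]), 't': array([-479.81750239,  323.36507161, 1164.89888597])}
side {'fx': 591.0747441973812, 'fy': 591.0747441973812, 'cx': 3
[... 1335 characters left out ...]
.7]), (0.49, [373.6, 281.4, 12.9, 9.1])]
side key_blue [(0.43, [393.0, 308.4, 10.2, 16.8])]
side key_yellow [(0.46, [372.5, 280.5, 9.8, 10.3])]
side key_green [(0.65, [383.9, 292.5, 13.5, 10.7])]
side slide_tab [(0.91, [248.1, 192.7, 25.5, 55.5])]
side crank_pin [(0.61, [256.2, 232.2, 44.6, 38.6]), (0.58, [384.6, 293.0, 19.1, 13.3])]
wrist spare_knob_0 []
wrist elbow_fitting []
wrist tee_fitting []
wrist weight_1 []
wrist tray [(0.68, [166.4, 421.3, 25.8, 10.6])]
wrist key_blue []
wrist key_yellow []
wrist key_green [(0.46, [167.7, 421.1, 27.0, 6.8]), (0.28, [214.7, 380.7, 77.5, 93.8])]
wrist slide_tab [(0.97, [249.1, 263.9, 73.9, 118.0])]
wrist crank_pin [(0.59, [218.3, 379.6, 78.1, 90.8])]
```

View pics/scene0.png

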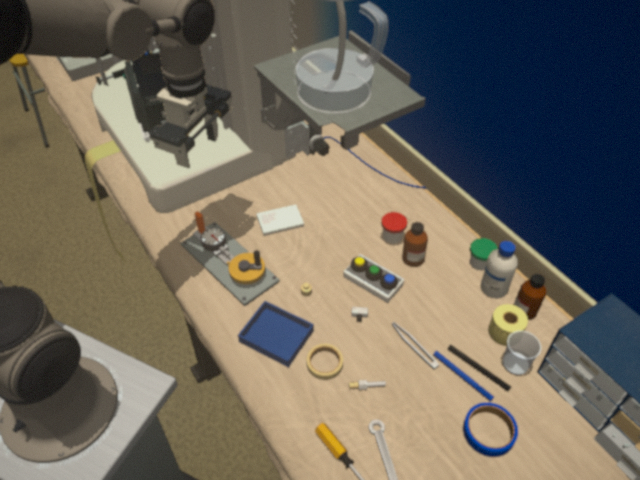

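View pics/side0.png

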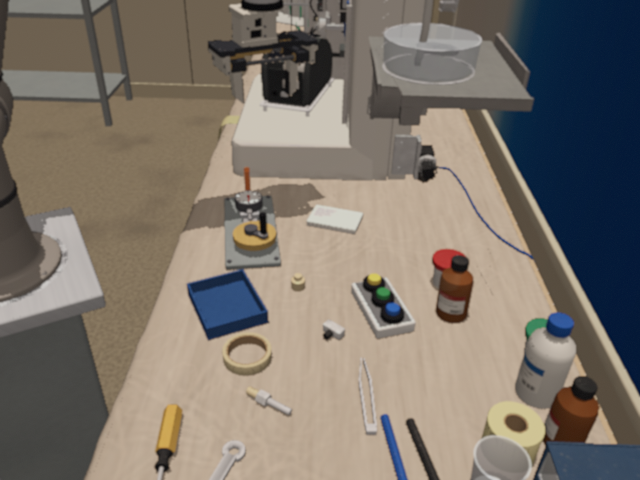

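The scene view shows the weight at (306,289), the tee at (360,314), the tray at (276,333) and the gauge at (230,262). The keys run yellow (360,262), green (374,271), blue (389,280). In the side view the weight is at (298,282), the tee at (334,330), and the keys at (374,281), (383,294) and (393,311). There is no knob or elbow, so there are two spares.

Run:
```python
from h import *
np.set_printoptions(precision=1,suppress=True)
for n,a,b in [("weight",(305.5,288.5),(297,282.5)),("tee",(360,313.5),(334,330)),("yel",(360,262),(374,281)),("grn",(374,270.5),(383,294)),("blu",(389,280),(393,311)),
 ("tabtop",(199,213),(247.5,169)),("pin",(256.5,251),(263,213)),("tray",(276,332),(228,303)),("bottle top",(417,229),(460,263))]:
    p,e=tri(ray("scene",a),ray("side",b)); print(n,p,round(e,1))
s=[(181,240),(218,222),(278,288),(240,301)]
for q in s: print("plate", onz("scene",q,12))
for q in [(224,198),(263,197),(280,262),(228,265)]: print("plate side", onz("side",q,12))
for q in [(269,304),(313,326),(292,363),(239,338)]: print("tray", onz("scene",q,26))
for q in [(188,291),(241,272),(267,318),(208,334)]: print("trayside", onz("side",q,26))
```

```text
weight [ 448.9 -290.2   11. ] 2.0
tee [ 445.4 -421.4    9.8] 2.8
yel [ 549.6 -372.9   36.9] 2.0
grn [ 541.8 -409.8   38.3] 0.5
blu [ 535.4 -447.7   34.4] 1.1
tabtop [480.   -6.3  87.1] 1.1
pin [ 435.8 -182.4   93.7] 0.8
tray [ 324.1 -287.1   10.3] 0.5
bottle top [ 640.3 -464.   102.6] 2.3
plate [445.4  33.1  12. ]
plate [532.5 -12.4  12. ]
plate [ 423.9 -236.4   12. ]
plate [ 357.3 -180.9   12. ]
plate side [437.4  28.6  12. ]
plate side [512.   -3.6  12. ]
plate side [ 446.3 -226.3   12. ]
plate side [ 360.5 -193.1   12. ]
tray [ 369.7 -245.8   26. ]
tray [ 362.  -352.9   26. ]
tray [ 267.4 -355.3   26. ]
tray [ 270.  -233.5   26. ]
trayside [ 271.1 -247.6   26. ]
trayside [ 367.1 -239.4   26. ]
trayside [ 358.8 -365.1   26. ]
trayside [ 266.1 -357.6   26. ]
```

>>> {"api": "jog_arm", "payload": {"dp": [[-0.055,-0.012,0.004],[-0.055,-0.012,0.004],[-0.055,-0.012,0.004],[-0.055,-0.012,0.004],[-0.055,-0.012,0.004],[-0.055,-0.012,0.004],[0,0,0],[0,0,0]], "twist": [0,0,0,0,0,0,0,0]}}

```text
time: 2.65
tool_pos: [452.9, -329.5, 202.5]
tcp_rot: [-3.141, -0.001, 1.57]
contact_force: [-0.2, -0.3, 0.3]
grip_width: 91.8
finger_force: 0.0
```

Run:
```python
from h import *
np.set_printoptions(precision=1,suppress=True)
P=bot.camera_params("wrist"); import pickle; pickle.dump(P,open("P1.pkl","wb"))
o=bot.get_obs();print(o["time"],o["tool_pos"],o["tcp_rot"])
im=bot.capture("wrist"); cv2.imwrite("pics/w1.png",im)
for l in ["tee_fitting","weight_1","tray","key_blue","key_yellow","key_green","crank_pin"]:
    for d in bot.masks_of("wrist",l)[:2]:
        m=d["pixels"]; c=np.argwhere(m).mean(0)[::-1]
        print(l,round(d["confidence"],2),np.array(d["bbox"]),c,onz("wrist",c,{"w":13,"k":40,"t":8}.get(l[0],20),P))
```

```text
2.65 [ 452.9 -329.5  202.5] [-3.1 -0.   1.6]
weight_1 0.79 [308.2 174.2  27.4  28.2] [308.7 172.7] [ 449.  -291.6   13. ]
weight_1 0.46 [430.6 271.2  26.8  25.6] [430.2 271.6] [ 557.9 -379.7   13. ]
tray 0.81 [151.4 168.4 141.9 156.2] [152.7 165.9] [ 316.9 -286.3    8. ]
key_yellow 0.62 [428.9 270.6  25.5  26.4] [430.3 271.8] [ 549.8 -370.1   40. ]
key_green 0.67 [414.6 313.   20.   29.6] [414.8 313.3] [ 539.5 -407.8   40. ]
key_green 0.58 [430.1 273.   27.8  31.2] [429.9 272. ] [ 549.5 -370.3   40. ]
crank_pin 0.74 [277.9  22.1 108.7  44.2] [277.4  18.5] [ 426.2 -177.1   20. ]
crank_pin 0.65 [585.2 283.4  94.2  41.1] [581.3 285.9] [ 691.3 -390.8   20. ]
```

View pics/w1.png

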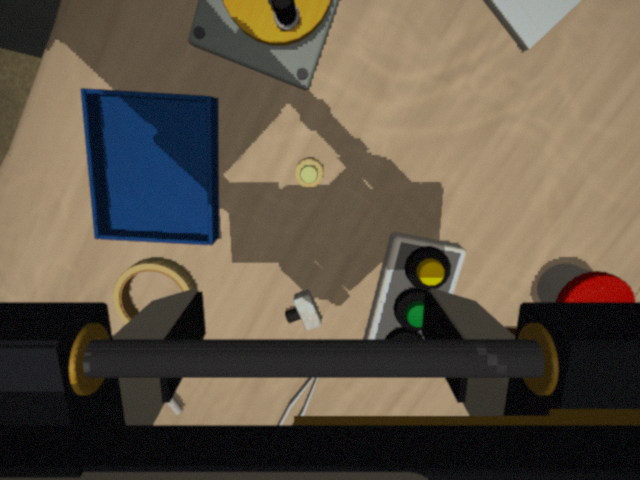

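The wrist view shows the weight at (309,173), the tee block at (308,311) with its stub toward (292,315), and the tray with corners at (82,89) and (217,243). I'll grasp the weight first.

>>> {"api": "jog_arm", "payload": {"dp": [[0.0385,-0.004,0.03],[0,0,0.05],[0,0,0.05],[0,0,0.04],[0,0,0.02],[0,0,0.006],[0,0,0]], "twist": [0,0,0,0,0,0,0], "jaw": 0.055}}

```text
time: 3.92
tool_pos: [449.3, -291.6, 7.1]
tcp_rot: [3.141, 0.0, 1.571]
contact_force: [-0.9, 0.0, -0.9]
grip_width: 55.5
finger_force: 0.0
```

>>> {"api": "jog_arm", "payload": {"dp": [[0,0,0],[0,0,0],[0,0,0],[0,0,0],[0,0,0]], "twist": [0,0,0,0,0], "jaw": 0.01}}

```text
time: 4.55
tool_pos: [449.1, -291.6, 7.0]
tcp_rot: [3.141, 0.0, 1.571]
contact_force: [-0.5, 1.1, 2.8]
grip_width: 22.4
finger_force: 30.0
```

Run:
```python
from h import *
import pickle
np.set_printoptions(precision=1,suppress=True)
P=pickle.load(open("P1.pkl","rb"))
for z in(26,): 
  for q in [(82,89),(217,97),(217,243),(95,241)]: print(onz("w",q,z,P))
im=cv2.imread("pics/w1.png")
# tee: bright block and dark stub
roi=im[285:335,280:325]; g=cv2.cvtColor(roi,cv2.COLOR_BGR2HSV)
m=((g[...,1]<40)&(g[...,2]>120)).astype(np.uint8)
n,l,s,c=cv2.connectedComponentsWithStats(m); k=1+s[1:,4].argmax()
r=cv2.minAreaRect(np.argwhere(l==k)[:,::-1].astype(np.float32)); bx=cv2.boxPoints(r)+[280,285]
print(s[k],bx); [print(onz("w",q,16,P)) for q in bx]; print(c[k]+[280,285],onz("w",c[k]+[280,285],14,P))
```

```text
[ 276.2 -226.7   26. ]
[ 378.9 -232.6   26. ]
[ 371.3 -349.1   26. ]
[ 268.3 -347.3   26. ]
[ 14  12  27  33 514] [[292.1 299.9]
 [306.9 292.9]
 [321.6 323.8]
 [306.8 330.8]]
[ 433.6 -405.8   16. ]
[ 447.  -398.9   16. ]
[ 460.4 -429.8   16. ]
[ 446.7 -436.9   16. ]
[306.9 312.8] [ 446.9 -419.6   14. ]
```

>>> {"api": "jog_arm", "payload": {"dp": [[0,0,-0.03],[0,0,-0.04],[0.009,-0.043,0],[0.009,-0.043,0],[0.009,-0.043,0],[0,0,0.03],[0,0,0.025],[0,0,0.006],[0,0,0]], "twist": [0,0,0,0,0,0,0,0,0]}}

```text
time: 5.68
tool_pos: [320.1, -264.5, 15.7]
tcp_rot: [-3.141, -0.0, 1.571]
contact_force: [0.2, -0.1, -0.8]
grip_width: 22.1
finger_force: 30.0
```

>>> {"api": "jog_arm", "payload": {"dp": [[0,0,0],[0,0,0],[0,0,0],[0,0,-0.03],[0,0,-0.04],[0,0,-0.05]], "twist": [0,0,0,0,0,0], "jaw": 0.036}}

```text
time: 6.42
tool_pos: [319.6, -264.0, 136.7]
tcp_rot: [-3.141, -0.001, 1.571]
contact_force: [0.2, -2.0, -0.4]
grip_width: 35.7
finger_force: 0.0
```

>>> {"api": "jog_arm", "payload": {"dp": [[-0.035,0.042,-0.005],[-0.035,0.042,0],[-0.036,0.041,0],[0,0,0]], "twist": [0,0,0,0], "jaw": 0.055}}

```text
time: 6.92
tool_pos: [446.9, -372.3, 140.0]
tcp_rot: [3.141, 0.001, 1.571]
contact_force: [1.0, 1.3, -0.5]
grip_width: 54.8
finger_force: 0.0
```

Run:
```python
from h import *
np.set_printoptions(precision=1,suppress=True)
P=bot.camera_params("wrist")
print(bot.get_obs()["tool_pos"])
im=bot.capture("wrist"); cv2.imwrite("pics/w2.png",im)
for l in ["tee_fitting","weight_1","tray"]:
    for d in bot.masks_of("wrist",l)[:1]:
        m=d["pixels"]; c=np.argwhere(m).mean(0)[::-1]
        print(l,round(d["confidence"],2),np.array(d["bbox"]),c,onz("wrist",c,8,P))
        if l[:2]=="te": print([onz("wrist",q,12,P) for q in cv2.boxPoints(cv2.minAreaRect(np.argwhere(m)[:,::-1].astype(np.float32)))])
```

```text
[ 446.9 -372.3  140. ]
tee_fitting 0.72 [616.1 274.4  42.5  81.5] [621.3 269.8] [ 678.  -400.7    8. ]
[array([ 650.4, -373.4,   12. ]), array([ 682.2, -373.4,   12. ]), array([ 695.5, -433.4,   12. ]), array([ 661.9, -433.4,   12. ])]
weight_1 0.65 [115.2  75.8  51.1  42.7] [116.1  73.2] [ 317.7 -263.9    8. ]
tray 0.62 [113.6 106.6 186.1 209.4] [117.4 105.4] [ 315.9 -283.8    8. ]
```

View pics/w2.png

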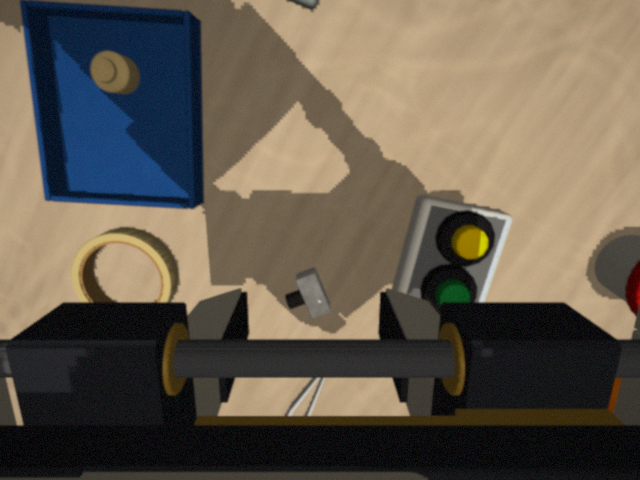

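The weight is in the tray at (113,73). The tee block's corners are at about (297,273), (317,268) and (330,314), and its stub tip is at (287,300).

Run:
```python
from h import *
np.set_printoptions(precision=1,suppress=True)
P=bot.camera_params("wrist"); im=cv2.imread("pics/w2.png")
for q,z in [((297,273),16),((317,268),16),((330,314),16),((310,319),10),((287,300),8),((314,294),14),((470,242),40),((454,294),40)]: print(q,onz("w",q,z,P))
```

```text
(297, 273) [ 432.  -397.3   16. ]
(317, 268) [ 446.6 -393.5   16. ]
(330, 314) [ 456.5 -430.2   16. ]
(310, 319) [ 441.3 -437.2   10. ]
(287, 300) [ 423.7 -422.2    8. ]
(314, 294) [ 444.4 -414.8   14. ]
(470, 242) [ 546.6 -367.1   40. ]
(454, 294) [ 539.6 -403.8   40. ]
```

>>> {"api": "jog_arm", "payload": {"dp": [[-0.046,-0.008,0],[0,0,0.03],[0,0,0.03],[0,0,0.04],[0,0,0.025],[0,0,0.011],[0,0,0]], "twist": [0,-9,-8,0,0,0,0]}}

```text
time: 8.0
tool_pos: [436.7, -416.1, 5.0]
tcp_rot: [-3.141, -0.0, 1.867]
contact_force: [-0.4, -0.2, 0.4]
grip_width: 55.3
finger_force: 0.0
```

>>> {"api": "jog_arm", "payload": {"dp": [[0,0,0],[0,0,0],[0,0,0],[0,0,0],[0,0,0]], "twist": [0,0,0,0,0], "jaw": 0.005}}

```text
time: 8.62
tool_pos: [437.3, -416.8, 5.4]
tcp_rot: [3.141, 0.001, 1.867]
contact_force: [-0.1, 1.0, 6.1]
grip_width: 28.0
finger_force: 30.0
```

>>> {"api": "jog_arm", "payload": {"dp": [[0,0,-0.035],[0,0,-0.04],[0.0325,-0.039,0],[0.0325,-0.039,0],[0.0325,-0.039,0],[0,0,0.035],[0,0,0.023],[0,0,0.006],[0,0,0]], "twist": [8,9,0,0,0,0,0,0,0]}}

```text
time: 9.75
tool_pos: [320.1, -319.0, 15.7]
tcp_rot: [-3.141, -0.0, 1.571]
contact_force: [-0.4, 0.3, 0.2]
grip_width: 28.0
finger_force: 30.0
```

>>> {"api": "jog_arm", "payload": {"dp": [[0,0,0],[0,0,0],[0,0,0],[0,0,-0.03],[0,0,-0.05],[0,0,-0.06],[0,0,-0.01]], "twist": [0,0,0,0,0,0,0], "jaw": 0.04}}

```text
time: 10.62
tool_pos: [321.3, -320.7, 169.7]
tcp_rot: [3.137, 0.007, 1.571]
contact_force: [-0.3, 0.0, -0.3]
grip_width: 40.1
finger_force: 0.0
```

>>> {"api": "jog_arm", "payload": {"dp": [[-0.015,0.045,0],[-0.015,0.045,0],[-0.015,0.045,0],[-0.015,0.045,0],[0,0,0],[0,0,0]], "twist": [0,0,0,0,0,0], "jaw": 0.0}}

```text
time: 11.38
tool_pos: [499.1, -378.3, 164.4]
tcp_rot: [-3.139, -0.002, 1.571]
contact_force: [-0.0, 0.3, -0.1]
grip_width: 0.6
finger_force: 0.0
```

Run:
```python
from h import *
np.set_printoptions(precision=1,suppress=True)
P=bot.camera_params("wrist")
print(bot.get_obs()["tool_pos"])
im=bot.capture("wrist"); s=bot.capture("scene")
cv2.imwrite("pics/m3.png",np.hstack([cv2.resize(im,(400,300)),cv2.resize(s[180:420,150:470],(400,300),interpolation=cv2.INTER_CUBIC)]))
for c in ("wrist","scene"):
  for l in ["spare_knob_0","elbow_fitting","tee_fitting","weight_1","key_blue","key_yellow","key_green"]:
    for d in bot.masks_of(c,l)[:1]:
        m=d["pixels"]; q=np.argwhere(m).mean(0)[::-1]
        print(c,l,round(d["confidence"],2),np.array(d["bbox"]),onz(c,q,{"k":40}.get(l[0],8),P if c=="wrist" else None))
```

```text
[ 499.1 -378.3  164.4]
wrist elbow_fitting 0.16 [384.4 226.7  33.7  26.4] [ 555.7 -378.     8. ]
wrist tee_fitting 0.9 [ 75.  156.1  50.   55.5] [ 321.8 -324.3    8. ]
wrist weight_1 0.78 [56.4 69.5 45.6 36.6] [ 316.5 -263.8    8. ]
wrist key_yellow 0.74 [386.7 224.7  36.   30.6] [ 549.9 -370.5   40. ]
wrist key_green 0.7 [374.9 275.8  31.6  29.6] [ 542.4 -408.1   40. ]
scene tee_fitting 0.66 [291.6 338.2  14.2  13.1] [ 327.4 -321.9    8. ]
scene key_blue 0.43 [386.3 277.1   7.4   8.1] [ 534.2 -446.1   40. ]
scene key_yellow 0.73 [415.9 346.   44.1  47.3] [ 401.9 -559.3   40. ]
scene key_green 0.67 [358.3 262.9   9.2   7.4] [ 549.6 -370.2   40. ]
```

View pics/m3.png

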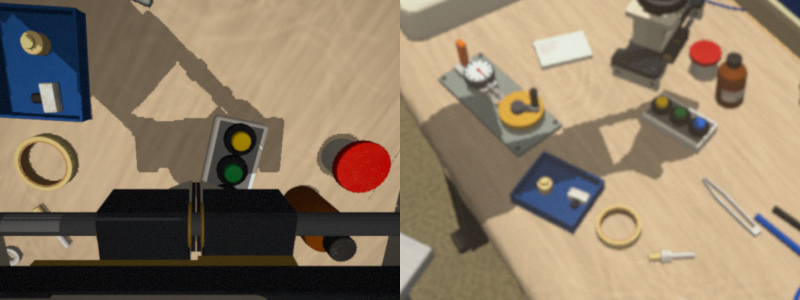

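Both spares are in the tray. The amber bottle would be in the way of the gripper body if it lies along x at the keys, so I'll turn it 90°.

>>> {"api": "jog_arm", "payload": {"dp": [[-0.034,0.018,0],[-0.034,0.018,0],[0,0,0],[0,0,0],[0,0,0],[0,0,0],[0,0,0],[0,0,0],[0,0,0]], "twist": [0,0,-10,-10,-10,-10,-10,-10,-10]}}

```text
time: 13.3
tool_pos: [536.0, -446.9, 165.6]
tcp_rot: [3.141, -0.0, 2.798]
contact_force: [-0.2, -0.1, -0.3]
grip_width: 0.4
finger_force: 0.0
```

>>> {"api": "jog_arm", "payload": {"dp": [[0,0,0.01],[0,0,0.05],[0,0,0.04],[0,0,0.015],[0,0,0]], "twist": [-10,-10,0,0,0]}}

```text
time: 13.92
tool_pos: [535.9, -446.9, 50.3]
tcp_rot: [3.141, -0.001, 3.141]
contact_force: [-0.1, 0.6, 0.8]
grip_width: 0.8
finger_force: 0.0
```

>>> {"api": "jog_arm", "payload": {"dp": [[0,0,0.01],[0,0,0.003],[0,0,0.002],[0,0,0]], "twist": [0,0,0,0]}}

```text
time: 14.42
tool_pos: [536.9, -447.8, 38.3]
tcp_rot: [-3.139, 0.003, 3.142]
contact_force: [-1.3, 0.7, 8.1]
grip_width: 0.5
finger_force: 4.3
```

>>> {"api": "jog_arm", "payload": {"dp": [[0,0,0.002],[0,0,0]], "twist": [0,0]}}

```text
time: 14.68
tool_pos: [536.9, -447.9, 38.0]
tcp_rot: [-3.138, 0.003, -3.141]
contact_force: [-3.5, 3.5, 17.9]
grip_width: 0.4
finger_force: 8.8
```

Run:
```python
from h import *
np.set_printoptions(precision=1,suppress=True)
s=bot.capture("side"); o=bot.get_obs(); print(o["tool_pos"],o["contact_force"])
cv2.imwrite("pics/k4.png",cv2.resize(s[250:350,320:460],(784,560),interpolation=cv2.INTER_CUBIC))
```

```text
[ 536.9 -447.9   38. ] [-3.8  2.2 17.4]
```

View pics/k4.png

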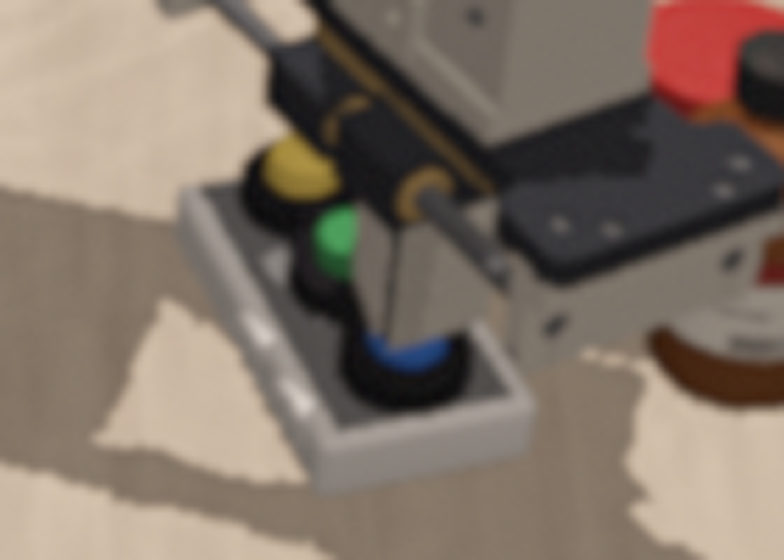

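>>> {"api": "jog_arm", "payload": {"dp": [[0,0,-0.004],[0,0,0]], "twist": [0,0]}}

```text
time: 14.98
tool_pos: [536.8, -447.7, 39.2]
tcp_rot: [-3.139, 0.002, 3.142]
contact_force: [2.2, -1.1, 2.9]
grip_width: 0.4
finger_force: 1.7
```

>>> {"api": "jog_arm", "payload": {"dp": [[0,0,-0.002],[0,0,0]], "twist": [0,0]}}

```text
time: 15.22
tool_pos: [536.2, -447.2, 39.8]
tcp_rot: [-3.141, 0.0, 3.142]
contact_force: [1.9, -2.1, 2.3]
grip_width: 0.3
finger_force: 1.5
```

>>> {"api": "jog_arm", "payload": {"dp": [[0,0,-0.002],[0,0,0]], "twist": [0,0]}}

```text
time: 15.48
tool_pos: [535.9, -446.8, 41.5]
tcp_rot: [3.141, -0.0, -3.142]
contact_force: [-0.2, -0.4, 1.5]
grip_width: 0.4
finger_force: 1.0
```

>>> {"api": "jog_arm", "payload": {"dp": [[0,0,-0.002],[0,0,0]], "twist": [0,0]}}

```text
time: 15.72
tool_pos: [535.7, -446.5, 43.3]
tcp_rot: [3.141, -0.001, -3.141]
contact_force: [-0.4, -0.7, 1.7]
grip_width: 0.6
finger_force: 0.5
```

The side crop shows the fingertip on the blue key. The force and height readings agree: it bottomed at z 38 and then sprang back over about 5 mm. Next I'll go to the gauge along the front.

>>> {"api": "jog_arm", "payload": {"dp": [[0,0,-0.05],[0,0,-0.05],[0,0,-0.05],[0.048,0.023,-0.007],[0.048,0.053,0],[0,0.054,0],[0,0.054,0],[0,0.054,0],[0,0.054,0],[0,0.054,0]], "twist": [0,0,0,0,0,0,0,0,0,0]}}

```text
time: 16.98
tool_pos: [445.4, -105.8, 200.5]
tcp_rot: [3.141, -0.001, 3.141]
contact_force: [0.1, 0.4, 0.4]
grip_width: 0.6
finger_force: 0.0
```

>>> {"api": "jog_arm", "payload": {"dp": [[0,0,0],[0,0,0],[0,0,0],[0,0,0],[0,0,0],[0,0,0],[0,0,0],[0,0,0],[0,0,0],[0,0,0]], "twist": [10.4,10.4,10.4,10.4,10.4,10.4,10.4,10.4,10.4,10.4]}}

```text
time: 18.23
tool_pos: [445.5, -107.4, 200.4]
tcp_rot: [-3.14, -0.0, 1.321]
contact_force: [-0.2, 0.6, -0.3]
grip_width: 0.3
finger_force: 0.0
```

>>> {"api": "jog_arm", "payload": {"dp": [[0,0,0],[0,0,0]], "twist": [10.4,0], "jaw": 0.04}}

```text
time: 18.48
tool_pos: [445.6, -107.5, 200.5]
tcp_rot: [-3.141, -0.0, 1.147]
contact_force: [0.1, -0.2, -0.8]
grip_width: 16.0
finger_force: 0.0
```

Run:
```python
from h import *
import pickle
P=bot.camera_params("wrist"); pickle.dump(P,open("P5.pkl","wb"))
print(bot.get_obs()["tool_pos"],bot.get_obs()["tcp_rot"],bot.get_obs()["joint_positions"])
cv2.imwrite("pics/w5.png",bot.capture("wrist"))
```

```text
[ 445.63510112 -107.46651908  200.4661661 ] [-3.14052844e+00 -1.50346953e-06  1.14660499e+00] [-4.04095999e-01  2.46461393e-01  1.73827865e+00  2.49871753e-05
  1.15791658e+00  2.00852940e-02]
```

View pics/w5.png

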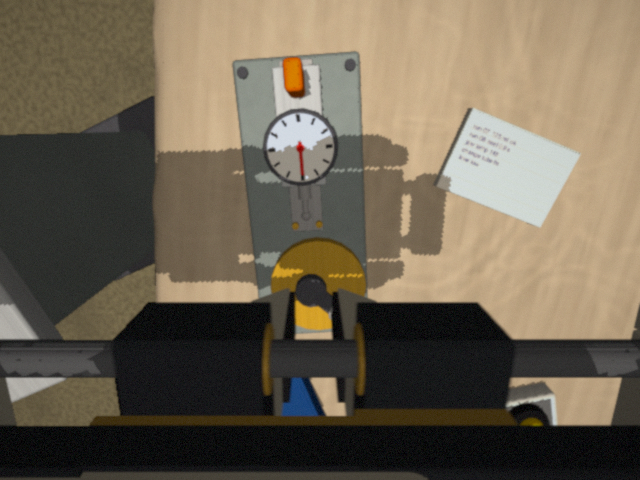

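The view shows the tab at (293,75), the dial at (300,147) with the needle at 0, the disc at (318,280), and the plate's back corners at (234,60) and (359,52).

Run:
```python
from h import *
import pickle
np.set_printoptions(precision=1,suppress=True)
P=pickle.load(open("P5.pkl","rb")); im=cv2.imread("pics/w5.png")
a,b=onz("w",(234,60),12,P),onz("w",(359,52),12,P); d=b-a
print("corners",a,b,np.linalg.norm(d),np.degrees(np.arctan2(d[1],d[0])))
c,e=onz("w",(252,260),12,P),onz("w",(366,235),12,P)
print("edge dirs L",np.degrees(np.arctan2(*(a-c)[1::-1])),"R",np.degrees(np.arctan2(*(b-e)[1::-1])))
print("dial",onz("w",(300,147),53,P)); print("tab",onz("w",(292,71),88,P))
print("tab proj from tri",proj("w",[480,-6.3,87],P))
ti=im[50:100,280:310].astype(int); print((ti[:,9:17].mean(1)).round(0)[:, :])
```

```text
corners [440.5  31.6  12. ] [531.3  -3.1  12. ] 97.17896820947445 -20.945681358179012
edge dirs L 68.2207310383175 R 69.8435445358033
dial [461.6 -48.1  53. ]
tab [477.8  -4.   88. ]
tab proj from tri [296.9  73.4]
[[138. 174. 201.]
 [139. 174. 201.]
 [140. 176. 202.]
 [140. 176. 202.]
 [138. 172. 198.]
 [124. 154. 176.]
 [ 90. 111. 135.]
 [ 48.  88. 153.]
 [  0.  90. 196.]
 [  0.  98. 209.]
 [  0. 110. 210.]
 [  0. 116. 208.]
 [  0. 121. 209.]
 [  0. 123. 211.]
 [  0. 124. 212.]
 [  0. 124. 212.]
 [  0. 124. 212.]
 [  0. 124. 212.]
 [  0. 125. 213.]
 [  0. 124. 212.]
 [  0. 125. 213.]
 [  0. 124. 212.]
 [  0. 125. 213.]
 [  0. 125. 213.]
 [  0. 125. 213.]
 [  0. 126. 213.]
 [  0. 126. 212.]
 [  0. 126. 213.]
 [  0. 125. 213.]
 [  0. 125. 213.]
 [  0. 125. 213.]
 [  0. 125. 213.]
 [  0. 124. 213.]
 [  0. 125. 213.]
 [  0. 125. 213.]
 [  0. 124. 213.]
 [  0. 121. 212.]
 [  0. 110. 210.]
 [  0. 101. 211.]
 [  0.  92. 204.]
 [  0.  76. 176.]
 [  0.  52. 126.]
 [  2.  37.  88.]
 [  5.  36.  79.]
 [ 15.  42.  84.]
 [ 30.  56.  92.]
 [ 63.  80. 109.]
 [113. 124. 140.]
 [162. 171. 179.]
 [189. 196. 200.]]
```

>>> {"api": "jog_arm", "payload": {"dp": [[0,0,0],[0.053,-0.003,0],[0.0535,-0.003,0],[0,0,0.05],[0,0,0.05],[0,0,0.025],[0,0,0.007],[0,0,0]], "twist": [-3,0,0,0,0,0,0,0], "jaw": 0.04}}

```text
time: 19.52
tool_pos: [479.6, -6.4, 69.0]
tcp_rot: [3.141, -0.0, 1.199]
contact_force: [1.1, -0.4, 0.9]
grip_width: 40.1
finger_force: 0.0
```

>>> {"api": "jog_arm", "payload": {"dp": [[0,0,0],[0,0,0],[0,0,0],[0,0,0],[0,0,0]], "twist": [0,0,0,0,0], "jaw": 0.0}}

```text
time: 20.15
tool_pos: [477.5, -5.7, 68.9]
tcp_rot: [-3.138, 0.0, 1.198]
contact_force: [-6.8, 1.6, 5.5]
grip_width: 11.7
finger_force: 30.0
```

>>> {"api": "jog_arm", "payload": {"dp": [[-0.006,-0.002,0],[-0.006,0,0],[-0.006,0,0],[-0.006,0,0],[-0.003,0,0],[0,0,0]], "twist": [0,0,0,0,0,0]}}

```text
time: 20.9
tool_pos: [468.8, -28.9, 69.0]
tcp_rot: [3.14, -0.004, 1.196]
contact_force: [7.1, 18.4, 1.1]
grip_width: 11.9
finger_force: 30.0
```

>>> {"api": "jog_arm", "payload": {"dp": [[-0.003,0,0],[0,0,0],[0,0,0]], "twist": [0,0,0]}}

```text
time: 21.28
tool_pos: [468.5, -29.7, 69.1]
tcp_rot: [3.139, -0.008, 1.195]
contact_force: [11.1, 29.1, 0.3]
grip_width: 11.8
finger_force: 29.8
```

>>> {"api": "jog_arm", "payload": {"dp": [[0.004,0,0],[0,0,0],[0,0,0],[0,0,-0.03],[0,0,-0.05],[-0.01,0,-0.05],[-0.02,0,0],[0,0,0]], "twist": [0,0,0,0,0,0,0,0], "jaw": 0.045}}

```text
time: 22.28
tool_pos: [456.6, -58.9, 199.1]
tcp_rot: [3.141, 0.0, 1.195]
contact_force: [0.0, 0.1, 0.5]
grip_width: 44.9
finger_force: 0.0
```

Run:
```python
from h import *
import pickle
P=bot.camera_params("wrist"); pickle.dump(P,open("P6.pkl","wb"))
print(bot.get_obs()["tool_pos"],bot.get_obs()["tcp_rot"])
im=bot.capture("wrist");cv2.imwrite("pics/w6.png",im)
cv2.imwrite("pics/w6c.png",cv2.resize(im[50:310,200:450],(750,600 ),interpolation=cv2.INTER_CUBIC))
```

```text
[456.61381616 -58.87302147 199.06376   ] [3.14090718e+00 3.80721175e-04 1.19486945e+00]
```

View pics/w6.png

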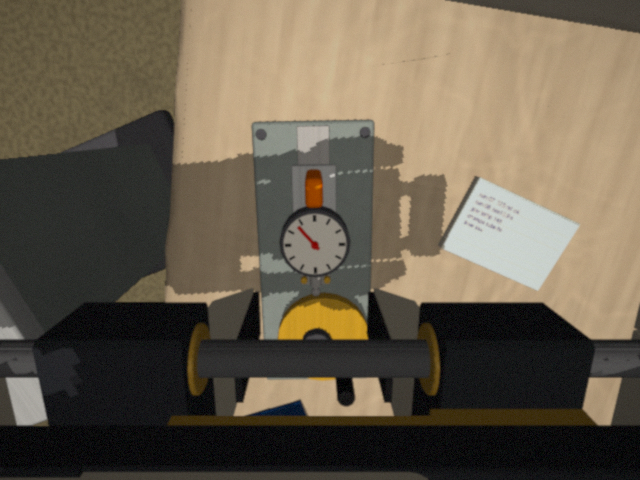

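The slide is forward and the needle points up-left, from (315,243) to (299,227), so it reads about 2.35 rad. The pin top shows below the bar at (347,398).

Run:
```python
from h import *
import pickle
np.set_printoptions(precision=1,suppress=True)
P=pickle.load(open("P6.pkl","rb"))
print("pin",onz("w",(347,397),92,P)); print("hub",onz("w",(317,337),53,P),"dial",onz("w",(315,243),53,P))
print(onz("w",(254,123),12,P),onz("w",(374,122),12,P))
```

```text
pin [ 435.8 -180.5   92. ]
hub [ 425.7 -145.4   53. ] dial [453.7 -69.8  53. ]
[440.7  30.8  12. ] [530.9  -3.9  12. ]
```

>>> {"api": "jog_arm", "payload": {"dp": [[-0.0405,0.0085,0],[-0.0405,0.0085,0],[-0.0405,0.0085,0],[0,0,0.05],[0,0,0.05],[0,0,0.03],[0,0,0.007],[0,0,0]], "twist": [0,0,0,0,0,0,0,0]}}

```text
time: 23.32
tool_pos: [436.7, -180.0, 61.7]
tcp_rot: [-3.141, -0.0, 1.197]
contact_force: [-0.0, -0.0, 1.3]
grip_width: 45.0
finger_force: 0.0
```

>>> {"api": "jog_arm", "payload": {"dp": [[0,0,0],[0,0,0],[0,0,0],[0,0,0],[0,0,0]], "twist": [0,0,0,0,0], "jaw": 0.0}}

```text
time: 23.95
tool_pos: [436.3, -179.9, 62.1]
tcp_rot: [-3.141, -0.0, 1.197]
contact_force: [-1.6, 2.0, 6.6]
grip_width: 13.3
finger_force: 30.0
```

```bash
cat >> h.py <<'E'
AX=np.array([419.8,-155.4]); GX=np.array([-.363,-.932]); GY=np.array([.932,-.363])
def needle(im,P,c=(453.7,-69.8,53)):
    u=proj("w",c,P); hs=cv2.cvtColor(im,cv2.COLOR_BGR2HSV)
    m=((hs[...,0]<8)|(hs[...,0]>172))&(hs[...,1]>150)&(hs[...,2]>60)
    yy,xx=np.nonzero(m); k=np.hypot(xx-u[0],yy-u[1])<60; q=np.c_[xx,yy][k]
    W=np.array([onz("w",p,53,P)[:2] for p in q])-np.array(c[:2])
    r=np.linalg.norm(W,axis=1); W=W[(r<24)]
    v=W[np.linalg.norm(W,axis=1)>8].mean(0)
    return np.arctan2(-(v@GY),v@GX)%(2*np.pi),len(W),u,W
def pinang():
    p=bot.get_obs()["tool_pos"][:2]-AX
    return np.degrees(np.arctan2(p@GY,p@GX)),np.hypot(*p)
E
python3 - <<'E'
from h import *
np.set_printoptions(precision=2,suppress=True)
import pickle
P=pickle.load(open("P6.pkl","rb")); print(needle(cv2.imread("pics/w6.png"),P)[:3])
P=bot.camera_params("wrist"); im=bot.capture("wrist"); print(needle(im,P)[:3],pinang(),bot.get_obs()["tool_pos"])
cv2.imwrite("pics/w7.png",im)
E
```

```text
(np.float64(2.3197037474425852), 84, array([315.03, 242.94]))
(np.float64(2.319797602914096), 467, array([249.09,  30.81])) (np.float64(55.244792542821074), np.float64(29.594322307318446)) [ 436.33 -179.95   62.09]
```

View pics/w7.png

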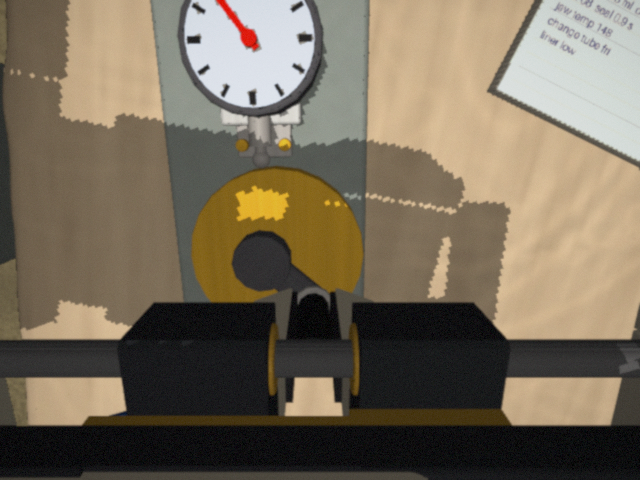

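The dial and disc are both visible, with the needle at 2.32 rad and the disc offset to +gy. That puts the high spot about 102° counter-clockwise, so I'll turn the crank 90° and measure.

>>> {"api": "jog_arm", "payload": {"dp": [[0.007,0.0036,0],[0.0076,0.0017,0],[0.0078,-0.0003,0],[0.0075,-0.0024,0],[0.0066,-0.0042,0],[0.0053,-0.0058,0],[0,0,0],[0,0,0]], "twist": [0,0,0,0,0,0,0,0]}}

```text
time: 25.0
tool_pos: [446.8, -136.9, 62.2]
tcp_rot: [3.138, -0.003, 1.197]
contact_force: [7.9, 6.9, 2.7]
grip_width: 13.1
finger_force: 30.0
```

```bash
cat > n.py <<'E'
from h import *
o=bot.get_obs()
P=bot.camera_params("wrist"); im=bot.capture("wrist"); n=needle(im,P); print(n[:3],n[0]/.3,pinang(),o["tool_pos"],o["contact_force"],o["grip_width"])
cv2.imwrite("pics/wn.png",im)
E
python3 n.py
```

```text
(np.float64(4.49974196194684), 385, array([268.56074839, 152.72391594])) 14.999139873156134 (np.float64(145.64338348004364), np.float64(32.791463588315665)) [ 446.83811606 -136.85886686   62.17428674] [7.87472125 6.93219926 2.65888191] 13.109015917956274
```

>>> {"api": "jog_arm", "payload": {"dp": [[0.0026,-0.002,0],[0.0025,-0.0019,0],[0,0,0],[0,0,0]], "twist": [0,0,0,0]}}

```text
time: 25.55
tool_pos: [443.1, -131.7, 62.1]
tcp_rot: [3.142, -0.0, 1.198]
contact_force: [0.3, 1.1, 6.6]
grip_width: 13.7
finger_force: 30.0
```

```bash
sed -i 's/AX=np.array(\[419.8,-155.4\])/AX=np.array([422,-153.6])/' h.py; python3 n.py
```

```text
(np.float64(4.434207223308329), 383, array([282.3842546 , 161.54560841])) 14.780690744361097 (np.float64(157.37136431219565), np.float64(30.44519936576379)) [ 443.09378497 -131.66302784   62.06812153] [0.34665159 1.05493348 6.55660204] 13.673635432701287
```

>>> {"api": "jog_arm", "payload": {"dp": [[-0.0013,0.0023,0],[-0.0012,0.0024,0],[0,0,0],[0,0,0]], "twist": [0,0,0,0]}}

```text
time: 26.1
tool_pos: [446.6, -135.8, 62.1]
tcp_rot: [3.141, -0.0, 1.197]
contact_force: [0.3, 1.6, 7.0]
grip_width: 12.9
finger_force: 30.0
```

```bash
python3 n.py
```

```text
(np.float64(4.520410821446003), 391, array([270.33305665, 155.17105094])) 15.068036071486677 (np.float64(147.22498057960277), np.float64(30.42498126075647)) [ 446.63512266 -135.75990689   62.09684622] [0.34396917 1.55429442 6.9915355 ] 12.916701515336086
```

>>> {"api": "jog_arm", "payload": {"dp": [[0,0,0],[0,0,0],[0,0,0],[0,0,0],[0,0,-0.03],[0,0,-0.04],[0,0,-0.04],[0,0,0]], "twist": [0,0,0,0,0,0,0,0], "jaw": 0.045}}

```text
time: 27.15
tool_pos: [448.1, -137.1, 174.4]
tcp_rot: [3.135, 0.001, 1.197]
contact_force: [-0.3, -1.5, -0.6]
grip_width: 45.1
finger_force: 0.0
```

```bash
python3 n.py
```

```text
(np.float64(4.523905934448463), 121, array([283.13142038, 142.49161935])) 15.079686448161542 (np.float64(145.4406678304625), np.float64(30.191570639848315)) [ 448.05726843 -137.14781604  174.44042313] [-0.34611785 -1.49274973 -0.57219458] 45.11155835653841
```

View pics/wn.png

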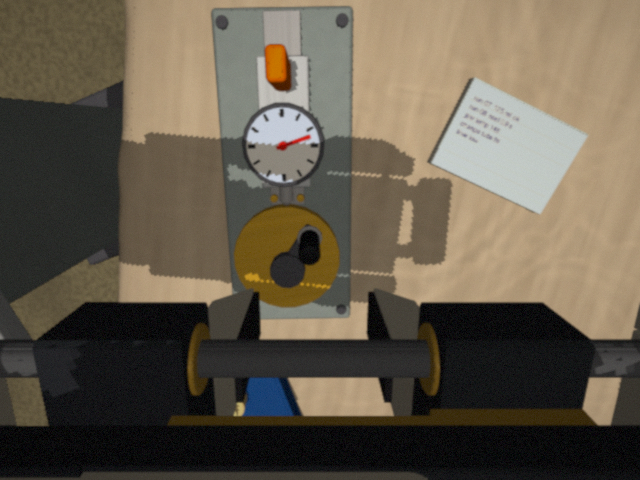

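The needle reads 4.52 rad (about 15.1 mm) after release, with the disc shifted toward the plunger. Next are the keys.

>>> {"api": "jog_arm", "payload": {"dp": [[0,0,0],[0,0,0],[0,0,0],[0,0,0],[0,0,0],[0,0,0],[0,0,0],[0,0,0],[0,0,0],[0,0,0]], "twist": [-10.5,-10.5,-10.5,-10.5,-10.5,-10.5,-10.5,-10.5,-10.5,-10.5], "jaw": 0.0}}

```text
time: 28.45
tool_pos: [445.6, -136.0, 170.1]
tcp_rot: [3.14, -0.003, 3.036]
contact_force: [0.1, -0.2, -0.4]
grip_width: 0.2
finger_force: 0.0
```

>>> {"api": "jog_arm", "payload": {"dp": [[0,0,0],[0,-0.05,0],[0,-0.05,0],[0,-0.05,0],[0,-0.05,0],[0,0,0]], "twist": [-6.5,0,0,0,0,0]}}

```text
time: 29.2
tool_pos: [445.8, -339.0, 169.5]
tcp_rot: [3.14, -0.002, 3.14]
contact_force: [-1.1, 0.1, -0.2]
grip_width: 0.4
finger_force: 0.0
```

Run:
```python
from h import *
np.set_printoptions(precision=1,suppress=True)
for q in [(383,98),(528,103)]: print(onz("side",q,250))
for q in [(343,133),(257,72)]: print(onz("scene",q,250))
P=bot.camera_params("wrist"); im=bot.capture("wrist")
for l in ["key_yellow","key_green","key_blue"]:
    for d in bot.masks_of("wrist",l)[:1]:
        q=np.argwhere(d["pixels"]).mean(0)[::-1]; print(l,d["confidence"],q,onz("wrist",q,42,P))
o=bot.get_obs();print(o["tool_pos"],o["tcp_rot"])
```

```text
[ 692.8 -150.   250. ]
[ 917.4 -283.3  250. ]
[ 694.7 -257.5  250. ]
[813.6  24.6 250. ]
[ 446.6 -335.   170.8] [ 3.1 -0.  -3.1]
```

>>> {"api": "jog_arm", "payload": {"dp": [[-0.0515,-0.0175,0],[-0.0515,-0.0175,0],[0,0,0.05],[0,0,0.05],[0,0,0.018],[0,0,0],[0,0,0]], "twist": [0,0,0,0,0,0,0]}}

```text
time: 30.28
tool_pos: [551.1, -371.9, 56.3]
tcp_rot: [-3.139, 0.003, -3.139]
contact_force: [-1.1, -0.1, 1.0]
grip_width: 0.6
finger_force: 0.0
```

>>> {"api": "jog_arm", "payload": {"dp": [[0,0,0.01],[0,0,0.006],[0,0,0.003],[0,0,0]], "twist": [0,0,0,0]}}

```text
time: 30.78
tool_pos: [550.6, -371.8, 38.0]
tcp_rot: [-3.14, 0.002, -3.14]
contact_force: [-4.8, 3.6, 18.1]
grip_width: 0.6
finger_force: 9.1
```

>>> {"api": "jog_arm", "payload": {"dp": [[0,0,0.002],[0,0,0]], "twist": [0,0]}}

```text
time: 31.02
tool_pos: [550.6, -371.8, 37.7]
tcp_rot: [-3.139, 0.003, -3.14]
contact_force: [-7.7, 5.6, 28.1]
grip_width: 0.8
finger_force: 14.1
```

>>> {"api": "jog_arm", "payload": {"dp": [[0,0,-0.024],[0.0077,-0.0375,0],[0,0,0],[0,0,0.01],[0,0,0.006],[0,0,0.003],[0,0,0.002],[0,0,0]], "twist": [0,0,0,0,0,0,0,0]}}

```text
time: 32.02
tool_pos: [542.1, -407.7, 38.0]
tcp_rot: [3.141, -0.001, -3.139]
contact_force: [-7.0, 6.2, 17.9]
grip_width: 0.3
finger_force: 8.6
```

Green is bottomed too. I'll retreat and check.

>>> {"api": "jog_arm", "payload": {"dp": [[0,0,-0.03],[0,0,-0.05],[0,0,-0.05],[0.05,0,-0.02],[0.05,0,0],[0,0,0],[0,0,0],[0,0,0]], "twist": [0,0,0,0,0,0,0,0]}}

```text
time: 33.02
tool_pos: [443.4, -408.7, 185.3]
tcp_rot: [3.141, 0.0, -3.139]
contact_force: [-0.0, 0.3, -0.0]
grip_width: 0.6
finger_force: 0.0
```

Run:
```python
from h import *
s=bot.capture("scene"); d=bot.capture("side")
cv2.imwrite("pics/f.png",np.hstack([cv2.resize(s[180:420,150:470],(400,300),interpolation=cv2.INTER_CUBIC),cv2.resize(d[150:390,170:490],(400,300),interpolation=cv2.INTER_CUBIC)]))
```

```text
(no output)
```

View pics/f.png

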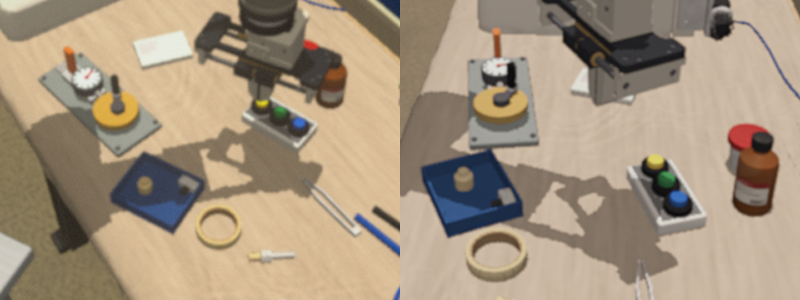

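The spares are in the tray, the slide is forward with the disc unmoved, the keys are up, and the bystanders are in place. I'm handing the job in.

```bash
python3 -c "
from plant import bot
print(bot.close_job())"
```

```text
the job is handed in; nothing more can be done
None
```

I handed the job in at about 33 s of the 210 s; the hand-in call returned no verdict. The weight and tee (the only spares I found) are in the tray, blue was pressed with the indicator drawn back, the slide is fully forward, and yellow then green were pressed on the high spot, where the dial last read about 15.1 mm.

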